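# Date-stamp the crate label

### The arm

A 6-joint arm with a two-finger parallel gripper is mounted at the origin on a cart in front of the work surface, level with it; the furniture and walls round the work are solid. World frame = base frame: x ahead of the robot, y to its left, z up, the work surface at z = 0. Lengths are in mm, angles in rad, forces in N, time in s.
With the tool pointing down it reaches from about 275 to 1000 mm from the base axis. Payload 8.4 kg.
Tool frame: the origin (TCP) lies on the centre line of the jaws, within the pads' length; the fingertips stand 17 mm ahead of it and the grasp point (between the pads) lies 2 mm behind it; z points along the fingers, y is the line along which they close (so a half turn about z gives the same grasp; the last joint's range is limited). The gripper opens to 85 mm and grips with 20 to 120 N. Pads are 22 mm wide; open, the fingers measure 114 mm over their backs; the gripper's body (76 mm by 85 mm) begins 54 mm behind the grasp point. The pads swing forward as they close: fully open they stand 13 mm farther back than shut.
Start: joints at [1.345, 0.353, 1.633, -0, 1.155, -0.002], TCP at [138.709, 609.416, 248.281] pointing down, gripper open.
Joint ranges: [-2.63, 2.63], [-0.92, 2.1], [0.06, 2.66], [-1.3, 4.44], [0, 2.69], [-3.02, 3.02]. Speed limits (rad/s): [2.22, 2.22, 2.79, 3.14, 3.14, 3.14].

### API

Orientations are given as [roll, pitch, yaw] about the fixed x, y, z axes, in that order (R = Rz(yaw) Ry(pitch) Rx(roll)).
In Python, from rig import r, eyes gives the robot as it stands. The module is installed in compiled form; this text tells all that it offers.
- The arm moves only by the shell command python3 -m inch 'ROWS' [FORCE]. ROWS is JSON, a list of rows, each a list of 7 numbers: the shift along the tool's x, y, z in m, then the turn, a rotation vector about the tool's x, y, z in degrees, then the closure, from -1 (fully open) to 1 (shut). In form: [[x, y, z, rx, ry, rz, gripper], ...]. A call has 1 to 8 rows; each row shifts and turns the commanded pose from where the row before left it, along the tool's axes as they then stand; what a row does not reach is not made up. A row lasts 1/10 s, in which the tool goes at most 50 mm and 8.59 degrees, less where a joint would pass 70% of its speed; a pose out of reach is approached as far as the arm can. A call with a gripper value outside its range is refused whole. The fingers move at their own pace and stop on an object; FORCE is the grip in N (left out, the last holds). Time passes only in rows, so rows that do not move let the fingers close. It gives the time, the measured TCP pose, the force, the opening and the grip force at its end, in the units of the state.
- r.sense(): the state, without advancing time (a new reading comes with each control period).
- eyes.grab_frame(name): name is "scene" or "top" or "wrist"; returns a dict with "img" (420x560x3 uint8, blue, green, red), "fx", "fy", "cx", "cy" (pixels), "R" (3x3) and "t" (3): a world point X has camera coordinates R X + t; the wrist camera has in their place "hand_eye" (4x4, takes a point from camera to tool coordinates, whose origin is the TCP and whose axes are the flange's). Camera axes: x right, y down, z forward; pixel columns grow to the right and rows downward; lengths in mm; the calibration is good to about 2 mm. A picture is of the moment at which its call begins: read the wrist's pose just before it. There is no depth.
- r.sign_off(): hands the job in; it is judged then, once.
The state is a dict: "clock": time; "qpos": joint angles; "qvel": joint speeds; "joint_efforts": joint torques, N m; "eef_pos": TCP position; "tcp_rot": TCP orientation; "contact_force": force on the tool from outside, world axes, zero at the start; "wrist_torque": the same for the moment, N m; "opening": opening from 0.0 (shut) to 1.0 (fully open); "grasp_force": force on a finger pad.
Only numpy, scipy, OpenCV 4.12 (cv2) and the standard library are available. Lean on these libraries where they do the work, as an engineer would, in place of code of your own. Each camera call takes 0.05 s, during which the arm holds its last target. There are 200 camera calls.

### The job

Take the self-inking date stamp from its sloping rest and mark the top label of the stack in the tray: set the stamp upright and squarely on the printed date box, press it straight down until the die prints with about 16 N and hold it a moment without sliding, then lift it straight off. Put the stamp back in its rest, foot seated in the pocket, and leave the other things on the table where they are.

Things in the scene. Friction and masses are not known exactly. Their poses are not given: they have to be found in the camera images.
- stamp: Self-inking hand stamp, 109 mm high, 0.3 kg. Origin: centre of the foot's underside; z up through the handle, y along the foot's long side. Foot: open steel frame 48 (x) by 64 (y), 8 mm high. Above it a sprung black housing 44 by 60 mm, 26 to 62 mm up, with a flat shoulder on top. Half a turn about z makes no difference.
- stamp_handle (a joint): Travel of housing and grip down over the foot, m: 0 released, 0.0185 at most. Spring: about 5 N at first, 9 N at 0.014, where the rubber die (28 by 44 mm, inside the foot) meets the paper; then a cushion adds 4 N per mm. The mark is good when the stamp bears on the label with 11 to 24 N (ideal 16) for half a second; over 32 N crushes the die.
- stamp_grip (a point): Middle of the stamp's grip, on the stamp's axis, 85 mm above the foot's underside while released; axes as the stamp's. The grip is an upright black block with flat sides, 40 mm (x) by 28 mm (y), from 62 mm (the shoulder) to 109 mm above the foot's underside: take it across the 28 mm.
- label_tray: Fixed grey tray 112 mm (x) by 155 mm (y) with walls 13 mm high, filled with a stack of paper crate labels, 104 by 147 mm. Origin: centre of the underside, on the worktop. The top label lies 10 to 22 mm above the worktop, depending on how many labels are left; this is not reported.
- date_box (a point): Centre of the printed empty box on the top label, 48 mm (x) by 64 mm (y), as large as the stamp's foot. This point lies straight below it at worktop height, NOT at the height of the label; axes as the tray's. It is 18 mm towards -x and 31 mm towards +y from the middle of the tray.
- stamp_rest: Fixed aluminium rest, about 100 mm (x) by 86 mm (y), that carries the sloping seat. Origin: on the worktop under the middle of the seat; z up.
- rest_seat: Seat of the rest: a plate tilted 14 degrees (0.244 rad), its top facing towards -x of the rest. Origin: middle of the pocket floor, 22 mm above the worktop; z square to the plate, y across. Pocket 53 mm (x) by 69 mm (y) inside, lips 5 mm high; the stamp stands in it on its foot, axes along the seat's.
- kitchen_timer: White wind-up timer, 62 by 62 by 42 mm, origin under its middle. Stays where it is.
- foil_cups: Nest of foil cups, 60 mm across, 49 mm high, origin under its middle. Stays where it is.
- marker: Marker pen lying down, 131 by 16 mm. Stays where it is.
- label_block: Small loose block of printed labels, 44 by 61 by 15 mm. Stays where it is; not the one to stamp.
- spoon_1: Serving spoon lying down, 252 by 53 mm. Stays where it is.
- probe: Thin probe thermometer lying down, 220 by 19 mm. Stays where it is.

How it is judged:
By the outcome, as a careful person would: the job done as asked, in the order asked, and still so for the second after the job is handed in, with the robot touching nothing.
It also fails if it takes over 58 s, if anything falls off the work surface, if the arm or the gripper's body presses on something with over 40 N, if the wrist force passes 120 N, or if a joint passes its speed limit or range.

## Working session

There is one attempt and no reset: what is moved stays moved. The work goes in short steps, Python scripts to look and compute and a shell command to move; the robot and the scene stay as the last step left them, time stands still between calls to the robot, and variables do not carry over. Pictures are saved under pics/ and viewed, at most 13 in all, crops included, and the job is handed in when it is done.

```bash
mkdir -p pics; cat > h.py <<'E'
import numpy as np,cv2
from scipy.spatial.transform import Rotation as Ro
from rig import r,eyes
def ray(f,u,v):
    d=np.array([(u-f["cx"])/f["fx"],(v-f["cy"])/f["fy"],1.])
    R=np.array(f["R"]);t=np.array(f["t"]).ravel()
    return -R.T@t,R.T@d
def onz(f,u,v,z):
    o,d=ray(f,u,v);return o+d*(z-o[2])/d[2]
def proj(f,X):
    c=np.array(f["R"])@np.array(X,float)+np.array(f["t"]).ravel()
    return np.array([f["fx"]*c[0]/c[2]+f["cx"],f["fy"]*c[1]/c[2]+f["cy"]])
def wrist():
    s=r.sense();f=eyes.grab_frame("wrist");H=np.array(f["hand_eye"])
    T=np.eye(4);T[:3,:3]=Ro.from_euler('xyz',s["tcp_rot"]).as_matrix();T[:3,3]=s["eef_pos"]
    C=np.linalg.inv(T@H);f["R"]=C[:3,:3];f["t"]=C[:3,3];return f
E
python3 - <<'E'
from h import *
import pickle
print(r.sense())
for n in("top","scene"):
    f=eyes.grab_frame(n);pickle.dump(f,open(n+".pkl","wb"));cv2.imwrite(f"pics/{n}.png",f["img"])
    print(n,ray(f,280,210),f["fx"])
f=wrist();cv2.imwrite("pics/w0.png",f["img"]);print(ray(f,280,210))
E
```

```text
{'clock': 0.0, 'qpos': array([ 1.34461267e+00,  3.53649081e-01,  1.63414919e+00,  2.75281891e-05,
        1.15523068e+00, -2.41641931e-03]), 'qvel': array([-2.22652645e-04, -1.21703551e-03,  2.22315240e-04, -7.43684849e-05,
       -2.84149838e-05,  1.83052793e-03]), 'joint_efforts': array([-1.01208982e-03, -6.05244470e+01, -3.42072415e+01, -1.71029160e-04,
        9.42610495e-03, -4.35487635e-06]), 'eef_pos': array([138.58662459, 608.95799333, 247.55465525]), 'tcp_rot': array([-3.14015642e+00, -2.86398505e-05,  2.91781427e+00]), 'contact_force': array([-1.1174776 , -0.41842967, -1.11525747]), 'wrist_torque': array([ 0.0072656 , -0.04784475, -0.03067523]), 'grasp_force': 0.0, 'opening': 0.9966710595814429}
top (array([ 356.61454986,   20.02199201, 1326.62711585]), array([ 0.07744599, -0.00353288, -0.99717062])) 423.5576370907827
scene (array([  -54.74197159, -1060.5550175 ,   690.60473174]), array([ 0.40462253,  0.80851714, -0.42743925])) 483.9107944619622
(array([ 69.75885666, 625.95091446, 372.72318179]), array([ 0.26812098, -0.07744577, -0.96037404]))
```

View pics/top.png

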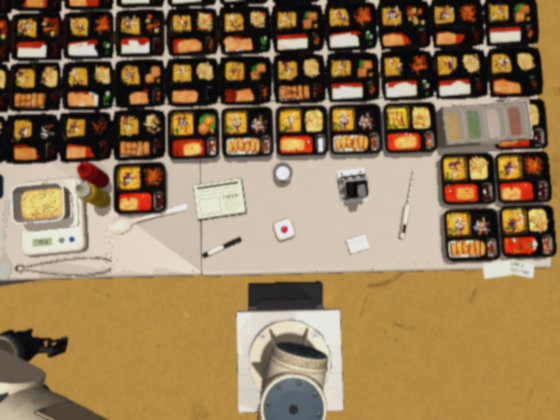

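View pics/scene.png

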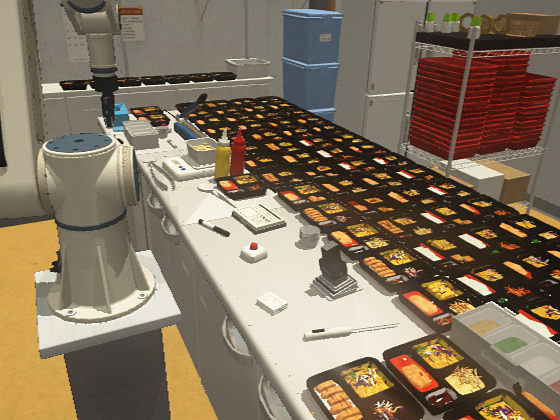

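The top view shows the tray at about (220,199) and the stamp in its rest at about (353,187). The timer is at (284,230), the cups at (283,173), the marker at (222,246), the block at (357,244) and the probe at (405,205). The scene view shows the rest at (335,280), with the stamp's handle leaning.

```bash
python3 - <<'E'
from h import *
import pickle
f=pickle.load(open("top.pkl","rb"));g=pickle.load(open("scene.pkl","rb"))
a=cv2.resize(f["img"][155:265,180:380],None,fx=4,fy=4,interpolation=cv2.INTER_CUBIC)[:,:800]
cv2.imwrite("pics/topc.png",a[:440])
for u,v,z in[(220,199,20),(353,187,40),(284,230,42),(283,173,49),(405,205,5),(357,244,10),(222,246,10)]:print(u,v,onz(f,u,v,z).round())
E
```

```text
220 199 [497. 201.  20.]
353 187 [ 521. -209.   40.]
284 230 [395.   5.  42.]
283 173 [569.   3.  49.]
405 205 [ 464. -375.    5.]
357 244 [ 347. -219.   10.]
222 246 [352. 198.  10.]
```

View pics/topc.png

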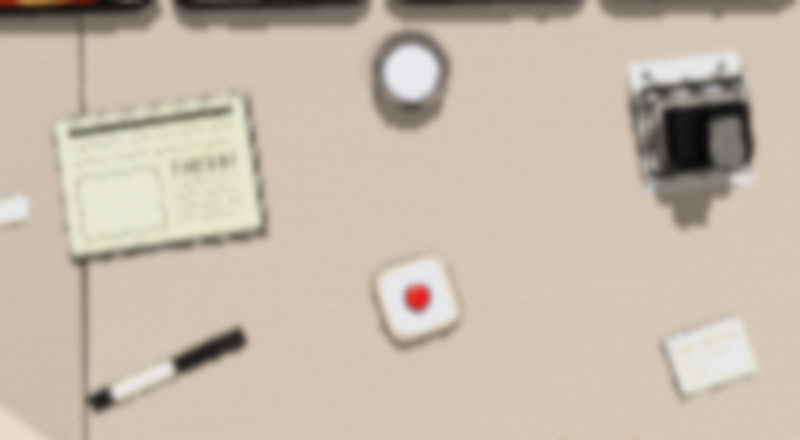

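The crop shows the tray with its box at lower left and a yaw of about +7°. The rest has about the same or a slightly smaller yaw. Next I'll move the wrist camera over the tray.

```bash
python3 -m inch '[[-0.03,-0.023,0,0,0,0,-1],[-0.038,-0.029,0,0,0,0,-1],[-0.038,-0.029,0,0,0,0,-1],[-0.038,-0.029,0,0,0,0,-1],[-0.038,-0.029,0,0,0,0,-1],[-0.038,-0.029,0,0,0,0,-1],[-0.038,-0.029,0,0,0,0,-1],[-0.038,-0.029,0,0,0,0,-1]]'; python3 -m inch '[[-0.038,-0.029,0,0,0,0,-1],[-0.038,-0.029,0,0,0,0,-1],[-0.03,-0.023,0,0,0,0,-1],[-0.015,-0.01,0,0,0,0,-1],[0,0,0,0,0,0,-1],[0,0,0,0,0,0,-1]]'
python3 - <<'E'
from h import *
import pickle
f=wrist();pickle.dump(f,open("w1.pkl","wb"));cv2.imwrite("pics/w1.png",f["img"]);print(f["fx"],r.sense()["eef_pos"],r.sense()["tcp_rot"])
E
```

```text
clock: 0.95
eef_pos: [378.0, 321.7, 248.3]
tcp_rot: [3.142, 0.0, 2.918]
contact_force: [0.3, 1.0, 0.1]
opening: 1.0
grasp_force: 0.0
clock: 1.55
eef_pos: [474.7, 207.7, 248.0]
tcp_rot: [-3.141, -0.001, 2.917]
contact_force: [0.3, 0.5, 1.2]
opening: 1.001
grasp_force: 0.0
364.74300748552815 [474.33938563 208.14435085 248.0665793 ] [-3.14150157e+00 -7.79700755e-04  2.91766558e+00]
```

View pics/w1.png

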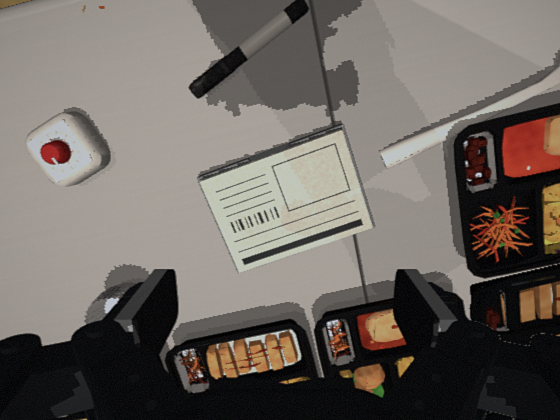

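The wrist view shows the label with corners at about (200,178), (342,130), (372,228) and (240,271), and its date box with corners at about (272,166), (337,145), (350,190) and (288,211).

```bash
cat > lab.py <<'E'
from h import *
import pickle,sys
f=pickle.load(open(sys.argv[1],"rb"));im=f["img"]
hsv=cv2.cvtColor(im,cv2.COLOR_BGR2HSV)
print(hsv[225,250],im[225,250],im[120,150],im[185,320])
m=((im[...,1].astype(int)-im[...,0]>10)&(im[...,1]>=im[...,2].astype(int)-2)&(im[...,1]>150)).astype(np.uint8)*255
m=cv2.morphologyEx(m,cv2.MORPH_CLOSE,np.ones((13,13)))
c=max(cv2.findContours(m,cv2.RETR_EXTERNAL,cv2.CHAIN_APPROX_NONE)[0],key=cv2.contourArea)[:,0].astype(float)
for z in(10,13,16,19,22):
    P=np.array([onz(f,u,v,z)[:2] for u,v in c],np.float32)
    (cx,cy),(w,h),a=cv2.minAreaRect(P);print(z,round(cx,1),round(cy,1),round(w,1),round(h,1),round(a,2))
# box: dark line contours inside
g=cv2.cvtColor(im,cv2.COLOR_BGR2GRAY);hull=np.zeros_like(g);cv2.drawContours(hull,[cv2.convexHull(c.astype(int))],-1,255,-1)
bl=cv2.adaptiveThreshold(g,255,cv2.ADAPTIVE_THRESH_MEAN_C,cv2.THRESH_BINARY_INV,9,12)&cv2.erode(hull,np.ones((5,5)))
for k in cv2.findContours(bl,cv2.RETR_LIST,cv2.CHAIN_APPROX_NONE)[0]:
    if cv2.contourArea(k)>1500:
        for z in(10,16,22):
            P=np.array([onz(f,*q,z)[:2] for q in k[:,0].astype(float)],np.float32);print("box",z,np.round(cv2.minAreaRect(P)[0],1),np.round(cv2.minAreaRect(P)[1],1),round(cv2.minAreaRect(P)[2],2))
E
python3 lab.py w1.pkl
```

```text
[ 42  18 187] [174 187 182] [154 159 166] [174 191 191]
10 503.5 204.1 107.5 151.6 7.04
13 502.7 204.3 106.7 150.4 7.04
16 501.9 204.5 105.8 149.1 7.04
19 501.1 204.6 104.9 147.9 7.04
22 500.3 204.8 104.0 146.6 7.04
box 10 [481.1 233.8] [49.8 66. ] 7.03
box 16 [479.9 233.6] [49.  64.9] 7.03
box 22 [478.6 233.5] [48.1 63.8] 7.03
box 10 [481.  233.6] [51.4 68. ] 7.19
box 16 [479.8 233.5] [50.6 66.8] 7.19
box 22 [478.6 233.3] [49.7 65.7] 7.19
```

```bash
python3 -m inch '[[-0.008,-0.03,-0.01,0,0,0,-1],[-0.012,-0.045,-0.01,0,0,0,-1],[-0.012,-0.045,-0.01,0,0,0,-1],[-0.012,-0.045,-0.01,0,0,0,-1],[-0.012,-0.045,-0.01,0,0,0,-1],[-0.012,-0.045,0,0,0,0,-1],[-0.012,-0.045,0,0,0,0,-1],[-0.012,-0.045,0,0,0,0,-1]]'; python3 -m inch '[[-0.010,-0.035,0,0,0,0,-1],[-0.004,-0.015,0,0,0,0,-1],[0,0,0,0,0,0,-1],[0,0,0,0,0,0,-1]]'
python3 - <<'E'
from h import *
import pickle
f=wrist();pickle.dump(f,open("w2.pkl","wb"));cv2.imwrite("pics/w2.png",f["img"])
print(r.sense()["eef_pos"],r.sense()["tcp_rot"])
E
```

```text
clock: 2.4
eef_pos: [487.9, -149.4, 298.5]
tcp_rot: [3.141, 0.0, 2.92]
contact_force: [0.6, -0.6, 0.5]
opening: 0.996
grasp_force: 0.0
clock: 2.8
eef_pos: [490.6, -199.5, 298.1]
tcp_rot: [3.141, -0.001, 2.918]
contact_force: [-0.1, 0.0, 0.0]
opening: 0.997
grasp_force: 0.0
[ 490.63007777 -199.20289966  298.1248389 ] [ 3.14087755e+00 -5.87323885e-04  2.91896979e+00]
```

View pics/w2.png

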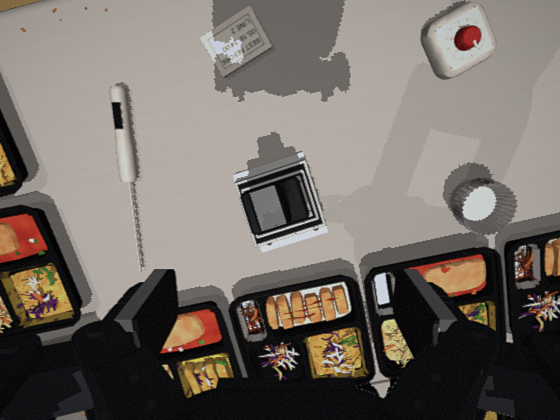

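This view shows the stamp almost end-on, leaning towards the robot. The grip top is at about (272,210) and the rest spans (235..327, 155..250). I'll zoom in for the corners.

```bash
python3 - <<'E'
from h import *
import pickle
f=pickle.load(open("w2.pkl","rb"))
a=cv2.resize(f["img"][140:260,220:340],None,fx=5,fy=5,interpolation=cv2.INTER_CUBIC)
a=cv2.convertScaleAbs(a,alpha=1.4,beta=20)
for i in range(0,120,20):
    cv2.putText(a,str(220+i),(i*5,10),0,.4,(0,0,255));cv2.putText(a,str(140+i),(0,i*5+5),0,.4,(0,0,255));cv2.line(a,(i*5,0),(i*5,600),(0,0,255),1);cv2.line(a,(0,i*5),(600,i*5),(0,0,255),1)
cv2.imwrite("pics/w2c.png",a)
E
```

```text
(no output)
```

View pics/w2c.png

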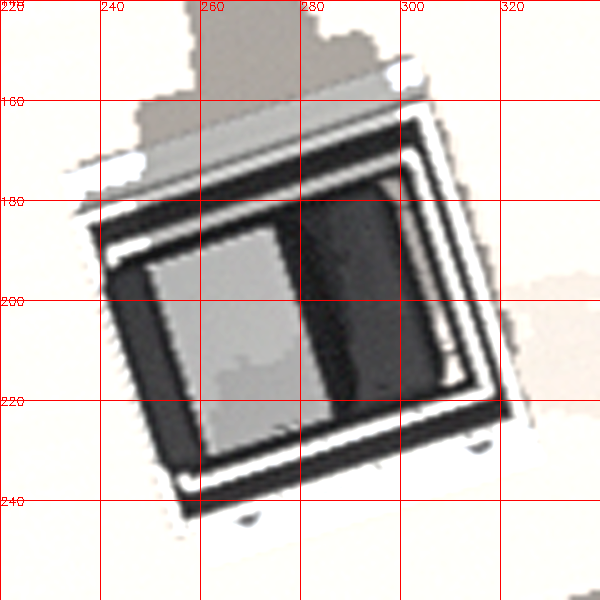

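```bash
cat > st.py <<'E'
from h import *
import pickle
f=pickle.load(open("w2.pkl","rb"));g=cv2.cvtColor(f["img"],cv2.COLOR_BGR2GRAY)
m=np.zeros_like(g);roi=g[178:236,244:292];m[178:236,244:292]=((roi>90)&(roi<160))*255
m=cv2.morphologyEx(m,cv2.MORPH_OPEN,np.ones((5,5)))
c=max(cv2.findContours(m,cv2.RETR_EXTERNAL,cv2.CHAIN_APPROX_NONE)[0],key=cv2.contourArea)
cs=cv2.boxPoints(cv2.minAreaRect(c));print(cs.round(1))
t=0.244
def frame(yaw):return (Ro.from_euler('z',yaw)*Ro.from_euler('y',-t)).as_matrix()
def plane(px,p0,n):
    out=[]
    for u,v in px:
        o,d=ray(f,u,v);out.append(o+d*((p0-o)@n)/(d@n))
    return np.array(out)
yaw=0.1
hand=np.array([(241.5,193.5),(302,169.5),(319,219),(257,239)])  # foot frame outer, top 8mm
dark=np.array([(238,185),(303.5,164),(322,223),(257,243.5)])
for it in range(6):
    R=frame(yaw);n=R[:,2]
    gc=cs.mean(0);P=onz(f,*gc,22+109*np.cos(t))
    Q=plane(cs,P,n);L=(Q-P)@R
    O=P-109*n
    e=L[:,:2];es=np.roll(e,-1,0)-e;ln=np.hypot(*es.T);k=ln.argmax();d=es[k];a=np.arctan2(d[1],d[0]);a=(a+np.pi/2)%np.pi-np.pi/2
    yaw+=a
print("yaw",yaw,"gripTop",P,"len",ln,"foot",O,n)
for nm,px,h in(("housing/foot",hand,8),("dark",dark,5)):
    F=plane(px,O+h*n,n);L=((F-O)@R);print(nm,L.round(1).tolist(),F.mean(0).round(1))
E
python3 st.py
```

```text
[[249.9 192.7]
 [274.  185.1]
 [285.8 222.8]
 [261.7 230.4]]
yaw 0.08660826949283554 gripTop [ 499.949329   -215.59560784  127.77135418] len [21.41739863 33.13473236 21.47164338 33.33054362] foot [ 526.18351058 -213.31781268   22.        ] [-0.24068056 -0.0208972   0.9703794 ]
housing/foot [[-23.6, -36.7, 8.0], [-28.7, 36.0, 8.0], [29.3, 37.8, 8.0], [30.5, -35.4, 8.0]] [ 526.  -212.9   30.2]
dark [[-34.1, -38.2, 5.0], [-34.3, 39.4, 5.0], [34.7, 39.7, 5.0], [35.7, -37.5, 5.0]] [ 525.4 -212.5   27. ]
```

```bash
cat >> h.py <<'E'
t=0.244
def seat(yaw=0.09):return (Ro.from_euler('z',yaw)*Ro.from_euler('y',-t)).as_matrix()
O=np.array([525.8,-212.9,22.])
def down(R):  # tool rotation for stamp rotation R: tool z=-z, y=+y, x=-x
    return R@np.diag([-1,1,-1])
def go(p,R):
    s=r.sense();T=Ro.from_euler('xyz',s["tcp_rot"]).as_matrix()
    print("pos",s["eef_pos"].round(1),"shift(old axes) mm",(T.T@(p-s["eef_pos"])).round(1),"shift(new axes)",(R.T@(p-s["eef_pos"])).round(1),"rotvec deg",np.degrees(Ro.from_matrix(T.T@R).as_rotvec()).round(2),"F",s["contact_force"].round(1),"open",round(s["opening"],3),"grip",s["grasp_force"],"q",s["qpos"].round(2),"t",s["clock"])
E
python3 -c "
from h import *
S=seat();print(down(S).round(3));go(O+166*S[:,2],down(S))"
```

```text
[[-0.966 -0.09   0.241]
 [-0.087  0.996  0.022]
 [-0.242 -0.    -0.97 ]]
pos [ 490.6 -199.2  298.1] shift(old axes) mm [  0.8 -18.  115. ] shift(new axes) [ 33.9 -16.8 110.1] rotvec deg [ -2.14 -13.89 -17.83] F [ 0.6 -0.2  0.3] open 1.001 grip 0.0 q [-0.39  0.16  1.78  0.    1.21 -1.74] t 2.85
```

```bash
python3 -m inch '[[0,0,0,-0.72,-4.63,-5.94,-1],[0,0,0,-0.71,-4.63,-5.94,-1],[0,0,0,-0.71,-4.63,-5.95,-1],[0.017,-0.008,0.02,0,0,0,-1],[0.017,-0.009,0.02,0,0,0,-1],[0,0,0,0,0,0,-1],[0,0,0,0,0,0,-1]]'
python3 - <<'E'
from h import *
import pickle
f=wrist();pickle.dump(f,open("w3.pkl","wb"))
S=seat();go(O+166*S[:,2],down(S))
a=cv2.resize(f["img"],None,fx=1.42,fy=1.42)
for h,x,y in((109,16.7,10.7),(8,24,32),(62,22,30),(0,35,38.7)):
    q=np.array([proj(f,O+S@[i*x,j*y,h]) for i,j in((1,1),(1,-1),(-1,-1),(-1,1))])
    print(h,q.round(0).tolist()); cv2.polylines(a,[(q*1.42).astype(int)],True,(0,0,255),1)
cv2.imwrite("pics/w3.png",a[:590])
E
```

```text
clock: 3.55
eef_pos: [469.3, -218.8, 251.6]
tcp_rot: [-3.141, 0.244, -3.052]
contact_force: [0.6, 0.4, 1.1]
opening: 1.001
grasp_force: 0.0
pos [ 469.9 -219.1  252.3] shift(old axes) mm [ 1.2  1.3 71. ] shift(new axes) [ 1.1  1.2 71. ] rotvec deg [-0.06  0.08 -0.  ] F [ 0.5 -0.   0.2] open 0.998 grip 0.0 q [-0.53  0.09  1.99  0.18  0.87 -2.29] t 3.6
109 [[300.0, 228.0], [270.0, 228.0], [270.0, 183.0], [300.0, 183.0]]
8 [[317.0, 202.0], [253.0, 202.0], [252.0, 154.0], [318.0, 154.0]]
62 [[320.0, 216.0], [250.0, 216.0], [249.0, 165.0], [321.0, 165.0]]
0 [[323.0, 210.0], [248.0, 210.0], [246.0, 142.0], [325.0, 142.0]]
```

View pics/w3.png

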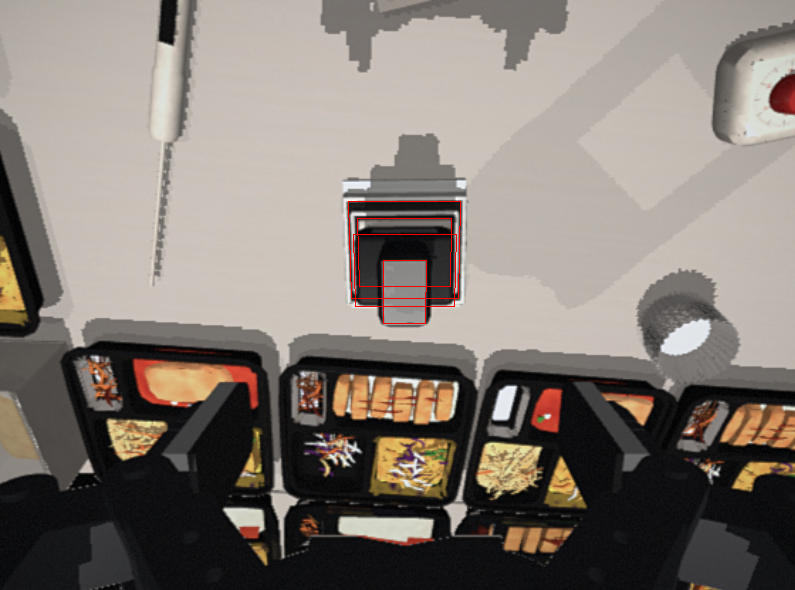

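The projected model lies on the grip top (265..300, 183..228) and the pocket to within about a pixel, so I'll go in.

```bash
python3 -m inch '[[0.001,0.001,0.03,0,0,0,-1],[0,0,0.03,0,0,0,-1],[0,0,0.03,0,0,0,-1],[0,0,0.03,0,0,0,-1],[0,0,0.02,0,0,0,-1],[0,0,0.011,0,0,0,-1],[0,0,0,0,0,0,-1],[0,0,0,0,0,0,-1]]'
python3 -c "
from h import *
S=seat();go(O+86*S[:,2],down(S))"
```

```text
clock: 4.4
eef_pos: [505.1, -215.9, 105.5]
tcp_rot: [-3.14, 0.245, -3.052]
contact_force: [0.4, -0.2, 0.6]
opening: 1.001
grasp_force: 0.0
pos [ 505.1 -215.9  105.5] shift(old axes) mm [-0.1  1.1  0.1] shift(new axes) [-0.1  1.1  0.1] rotvec deg [-0.09  0.08 -0.01] F [ 0.4 -0.2  0.6] open 1.001 grip 0.0 q [-0.48  0.35  2.06  0.26  0.54 -2.35] t 4.4
```

```bash
python3 -m inch '[[0,0.001,0,0,0,0,-1],[0,0,0,0,0,0,0],[0,0,0,0,0,0,1],[0,0,0,0,0,0,1],[0,0,0,0,0,0,1],[0,0,0,0,0,0,1],[0,0,0,0,0,0,1],[0,0,0,0,0,0,1]]' 60
python3 -c "
from h import *
S=seat();go(O+86*S[:,2],down(S))"
```

```text
clock: 5.2
eef_pos: [504.3, -215.1, 104.6]
tcp_rot: [-3.14, 0.245, -3.053]
contact_force: [-0.8, -1.5, 2.9]
opening: 0.315
grasp_force: 62.3
pos [ 504.3 -215.1  104.6] shift(old axes) mm [-1.   0.3 -0.6] shift(new axes) [-1.   0.3 -0.6] rotvec deg [-0.08  0.03 -0.06] F [-0.8 -1.5  2.9] open 0.315 grip 62.3123574256897 q [-0.48  0.35  2.06  0.26  0.54 -2.35] t 5.2
```

```bash
python3 -m inch '[[0,0,-0.005,0,0,0,1],[0,0,-0.015,0,0,0,1],[0,0,-0.03,0,0,0,1],[0,0,-0.03,0,0,0,1],[0,0,-0.02,0,0,0,1],[0,0,0,0,0,0,1],[0,0,0,0,0,0,1]]'
python3 - <<'E'
from h import *
f=wrist();cv2.imwrite("pics/w4.png",f["img"])
R=Ro.from_euler('z',0.1227).as_matrix()
p=np.array([479.2,233.5,20+86+60]);go(p,down(R))
E
```

```text
clock: 5.9
eef_pos: [479.7, -216.7, 201.1]
tcp_rot: [-3.141, 0.244, -3.053]
contact_force: [-0.4, -0.6, -3.4]
opening: 0.318
grasp_force: 61.7
pos [ 479.5 -216.5  200.4] shift(old axes) mm [-30.3 448.2  43. ] shift(new axes) [-54.8 446.7  34.4] rotvec deg [-0.23 13.92 -1.92] F [-0.1  0.2 -4.3] open 0.322 grip 61.74150466918945 q [-0.51  0.17  2.03  0.2   0.75 -2.3 ] t 5.95
```

View pics/w4.png

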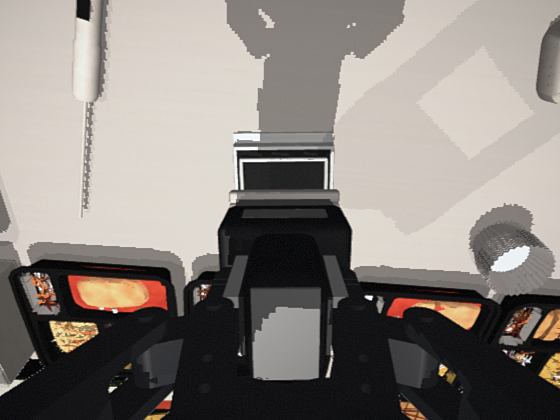

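The stamp is held square in the jaws, with the grip top at (252..322, 288..378) and the foot's front edge at row ~193. The pocket is empty. Next I'll set it upright and carry it over to the box.

```bash
python3 -m inch '[[0,0,0,-0.1,6.96,-0.96,1],[0,0,0,-0.1,6.96,-0.96,1],[-0.003,0.02,0,0,0,0,1],[-0.005,0.036,0,0,0,0,1],[-0.005,0.04,0,0,0,0,1],[-0.005,0.04,0,0,0,0,1],[-0.005,0.04,0,0,0,0,1],[-0.005,0.04,0,0,0,0,1]]'; python3 -m inch '[[-0.005,0.04,0,0,0,0,1],[-0.005,0.04,0,0,0,0,1],[-0.005,0.04,0,0,0,0,1],[-0.005,0.04,0,0,0,0,1],[-0.005,0.036,0,0,0,0,1],[-0.004,0.024,0.005,0,0,0,1],[-0.003,0.011,0.015,0,0,0,1],[0,0,0,0,0,0,1]]'; python3 -m inch '[[0,0,0,0,0,0,1],[0,0,0,0,0,0,1]]'
python3 - <<'E'
from h import *
R=Ro.from_euler('z',0.1227).as_matrix()
f=wrist();p=np.array([479.2,233.5,20+86+40]);go(p,down(R))
s=r.sense();st=Ro.from_euler('xyz',s["tcp_rot"]).as_matrix()@np.diag([-1,1,-1])
a=cv2.resize(f["img"],None,fx=1.42,fy=1.42)[:590]
for h,x,y in((8,24,32),(0,24,32),(62,22,30)):
    q=np.array([proj(f,s["eef_pos"]+st@[i*x,j*y,h-86]) for i,j in((1,1),(1,-1),(-1,-1),(-1,1))]);cv2.polylines(a,[(q*1.42).astype(int)],True,(0,0,255),1)
b=np.array([proj(f,p*[1,1,0]+[0,0,20]+R@[i*24,j*32,0]) for i,j in((1,1),(1,-1),(-1,-1),(-1,1))]);cv2.polylines(a,[(b*1.42).astype(int)],True,(0,200,0),1)
cv2.imwrite("pics/w5.png",a)
E
```

```text
clock: 6.75
eef_pos: [480.6, 2.6, 199.5]
tcp_rot: [-3.141, -0.001, -3.019]
contact_force: [0.3, -0.1, -3.0]
opening: 0.321
grasp_force: 61.6
clock: 7.55
eef_pos: [483.4, 234.4, 177.5]
tcp_rot: [-3.139, -0.004, -3.017]
contact_force: [-0.1, -0.6, -2.3]
opening: 0.32
grasp_force: 61.6
clock: 7.75
eef_pos: [484.9, 232.9, 180.5]
tcp_rot: [-3.139, 0.0, -3.02]
contact_force: [0.7, -0.1, -2.3]
opening: 0.324
grasp_force: 61.5
pos [485.1 233.  180.9] shift(old axes) mm [ 5.9  1.3 34.9] shift(new axes) [ 5.8  1.3 34.9] rotvec deg [-0.1   0.06 -0.08] F [-0.4 -0.1 -2.1] open 0.319 grip 61.54543876647949 q [ 0.45  0.3   1.88 -0.    0.96 -1.24] t 7.8
```

View pics/w5.png

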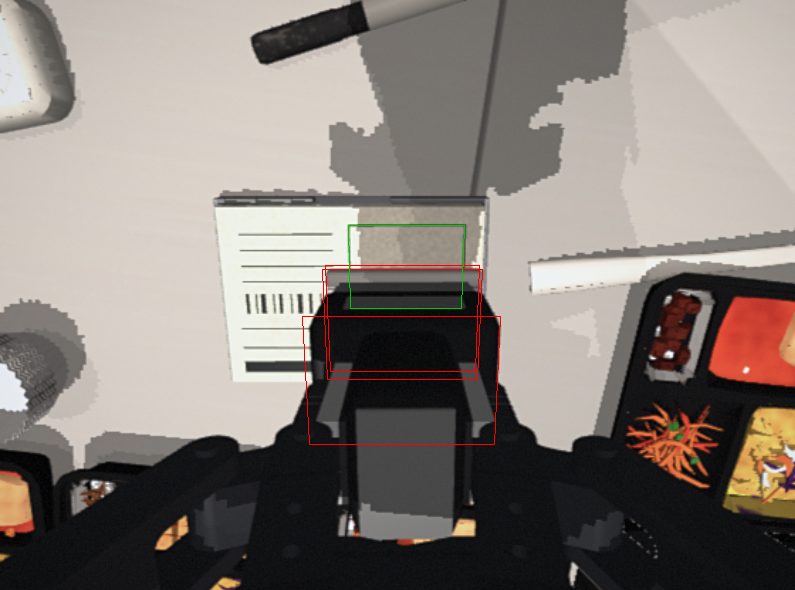

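The projected foot outline matches the observed one (front edge at row ~267 of the scaled picture). The box outline (348..465, 225..308) has the stamp just behind it, as computed. I'll move over the box and descend.

```bash
python3 -m inch '[[0.003,0.001,0.01,0,0,0,1],[0.003,0,0.02,0,0,0,1],[0,0,0.02,0,0,0,1],[0,0,0.012,0,0,0,1],[0,0,0,0,0,0,1],[0,0,0,0,0,0,1],[0,0,0,0,0,0,1]]'
python3 - <<'E'
from h import *
R=Ro.from_euler('z',0.1227).as_matrix()
for i in range(4):
    f=eyes.grab_frame("top");p=np.array([479.2,233.5,20+86]);go(p,down(R))
E
```

```text
clock: 8.5
eef_pos: [479.8, 234.4, 119.8]
tcp_rot: [-3.141, 0.003, -3.019]
contact_force: [-0.1, 0.5, -4.3]
opening: 0.316
grasp_force: 61.5
pos [479.7 234.4 119.8] shift(old axes) mm [ 0.6 -0.8 13.8] shift(new axes) [ 0.6 -0.8 13.8] rotvec deg [-0.06  0.16 -0.02] F [ 0.3  0.8 -2.6] open 0.315 grip 61.47106647491455 q [ 0.45  0.38  1.94 -0.    0.83 -1.24] t 8.55
pos [479.7 234.4 119.8] shift(old axes) mm [ 0.6 -0.8 13.8] shift(new axes) [ 0.6 -0.8 13.8] rotvec deg [-0.06  0.16 -0.02] F [-0.3  0.5 -2.5] open 0.318 grip 61.47117018699646 q [ 0.45  0.38  1.94 -0.    0.83 -1.24] t 8.6
pos [479.6 234.4 119.7] shift(old axes) mm [ 0.5 -0.8 13.7] shift(new axes) [ 0.5 -0.8 13.7] rotvec deg [-0.06  0.15 -0.02] F [-0.7  0.6 -3.1] open 0.315 grip 61.471495628356934 q [ 0.45  0.38  1.94 -0.    0.83 -1.24] t 8.65
pos [479.5 234.3 119.6] shift(old axes) mm [ 0.4 -0.8 13.6] shift(new axes) [ 0.4 -0.8 13.6] rotvec deg [-0.07  0.14 -0.01] F [ 0.7 -0.4 -3.7] open 0.318 grip 61.47182106971741 q [ 0.45  0.38  1.94 -0.    0.83 -1.24] t 8.7
```

```bash
python3 -m inch '[[0.0015,-0.001,0,0,0,0,1],[0,0,0.004,0,0,0,1],[0,0,0.004,0,0,0,1],[0,0,0,0,0,0,1],[0,0,0,0,0,0,1]]'; python3 -m inch '[[0,0,0.002,0,0,0,1],[0,0,0,0,0,0,1],[0,0,0,0,0,0,1]]'; python3 -m inch '[[0,0,0.002,0,0,0,1],[0,0,0,0,0,0,1],[0,0,0,0,0,0,1]]'
```

```text
clock: 9.2
eef_pos: [477.6, 232.9, 110.6]
tcp_rot: [-3.14, 0.001, -3.019]
contact_force: [-0.1, -0.1, -2.7]
opening: 0.318
grasp_force: 61.5
clock: 9.5
eef_pos: [477.7, 232.9, 108.9]
tcp_rot: [-3.14, 0.001, -3.019]
contact_force: [0.2, 0.2, -3.0]
opening: 0.319
grasp_force: 61.5
clock: 9.8
eef_pos: [478.0, 233.0, 107.3]
tcp_rot: [-3.14, 0.002, -3.019]
contact_force: [-1.2, -0.3, 1.8]
opening: 0.319
grasp_force: 62.5
```

```bash
python3 -m inch '[[0,0,0.002,0,0,0,1],[0,0,0.002,0,0,0,1],[0,0,0.002,0,0,0,1],[0,0,0.002,0,0,0,1],[0,0,0.002,0,0,0,1],[0,0,0.002,0,0,0,1],[0,0,0,0,0,0,1],[0,0,0,0,0,0,1]]'; python3 -m inch '[[0,0,0.001,0,0,0,1],[0,0,0.001,0,0,0,1],[0,0,0,0,0,0,1],[0,0,0,0,0,0,1]]'
```

```text
clock: 10.6
eef_pos: [478.0, 233.0, 95.0]
tcp_rot: [-3.14, 0.002, -3.019]
contact_force: [-0.1, -0.8, 6.2]
opening: 0.321
grasp_force: 62.9
clock: 11.0
eef_pos: [478.0, 233.0, 93.1]
tcp_rot: [-3.14, 0.002, -3.019]
contact_force: [-0.6, -1.6, 7.2]
opening: 0.32
grasp_force: 63.1
```

```bash
python3 -m inch '[[0,0,0.001,0,0,0,1],[0,0,0,0,0,0,1],[0,0,0,0,0,0,1]]'; python3 -m inch '[[0,0,0.0005,0,0,0,1],[0,0,0,0,0,0,1],[0,0,0,0,0,0,1]]'
```

```text
clock: 11.3
eef_pos: [478.0, 233.0, 92.3]
tcp_rot: [-3.14, 0.002, -3.019]
contact_force: [-2.3, -2.0, 10.8]
opening: 0.319
grasp_force: 63.5
clock: 11.6
eef_pos: [478.0, 233.0, 92.0]
tcp_rot: [-3.14, 0.002, -3.019]
contact_force: [-2.3, -2.6, 12.1]
opening: 0.322
grasp_force: 63.7
```

```bash
python3 -m inch '[[0,0,0.0003,0,0,0,1],[0,0,0,0,0,0,1],[0,0,0,0,0,0,1],[0,0,0,0,0,0,1],[0,0,0,0,0,0,1],[0,0,0,0,0,0,1],[0,0,0,0,0,0,1],[0,0,0,0,0,0,1]]'; python3 -m inch '[[0,0,-0.002,0,0,0,1],[0,0,-0.003,0,0,0,1],[0,0,-0.004,0,0,0,1],[0,0,-0.004,0,0,0,1],[0,0,-0.004,0,0,0,1],[0,0,-0.004,0,0,0,1],[0,0,-0.01,0,0,0,1],[0,0,-0.02,0,0,0,1]]'; python3 -m inch '[[0,0,-0.03,0,0,0,1],[0,0,-0.03,0,0,0,1],[0,0,-0.01,0,0,0,1],[-0.02,-0.036,0,0,0,0,1],[-0.02,-0.036,0,0,0,0,1],[0,0,0,0,0,0,1],[0,0,0,0,0,0,1]]'
python3 - <<'E'
from h import *
f=wrist();g=eyes.grab_frame("top")
S=seat();go(O+186*S[:,2],down(S))
cv2.imwrite("pics/w6.png",f["img"])
E
```

```text
clock: 12.4
eef_pos: [478.1, 233.0, 91.8]
tcp_rot: [-3.14, 0.002, -3.019]
contact_force: [-1.5, -3.5, 13.2]
opening: 0.319
grasp_force: 63.7
clock: 13.2
eef_pos: [476.3, 232.4, 141.3]
tcp_rot: [-3.139, -0.002, -3.019]
contact_force: [0.4, 0.4, -2.8]
opening: 0.32
grasp_force: 61.4
clock: 13.9
eef_pos: [525.8, 165.7, 211.4]
tcp_rot: [-3.14, -0.0, -3.021]
contact_force: [-0.6, -0.2, -3.2]
opening: 0.323
grasp_force: 61.8
pos [525.2 166.7 211.6] shift(old axes) mm [  90.7 -375.4    9.6] shift(new axes) [  78.4 -378.1  -10.2] rotvec deg [  0.14 -13.99   1.85] F [-1.   0.6 -2.6] open 0.315 grip 61.83839678764343 q [ 0.31  0.28  1.83 -0.    1.03 -1.39] t 14.0
```

View pics/w6.png

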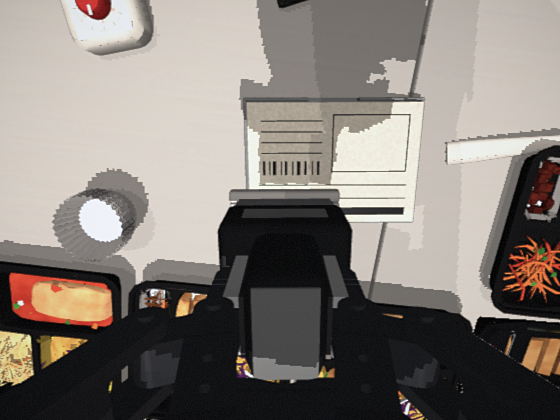

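The label is still flat and the box at (333..410, 114..172) shows no obvious mark, though shadow covers part of it. I'll check the pixels more closely.

```bash
python3 - <<'E'
from h import *
import pickle
f=wrist();a=f["img"][90:230,240:430]
b=cv2.resize(a,None,fx=4,fy=4,interpolation=cv2.INTER_CUBIC)
w=pickle.load(open("w1.pkl","rb"))["img"][120:280,190:380]
g=cv2.resize(w,None,fx=1,fy=1)
cv2.imwrite("pics/w6c.png",cv2.convertScaleAbs(b,alpha=1.1))
print(a.shape)
E
```

```text
(140, 190, 3)
```

View pics/w6c.png

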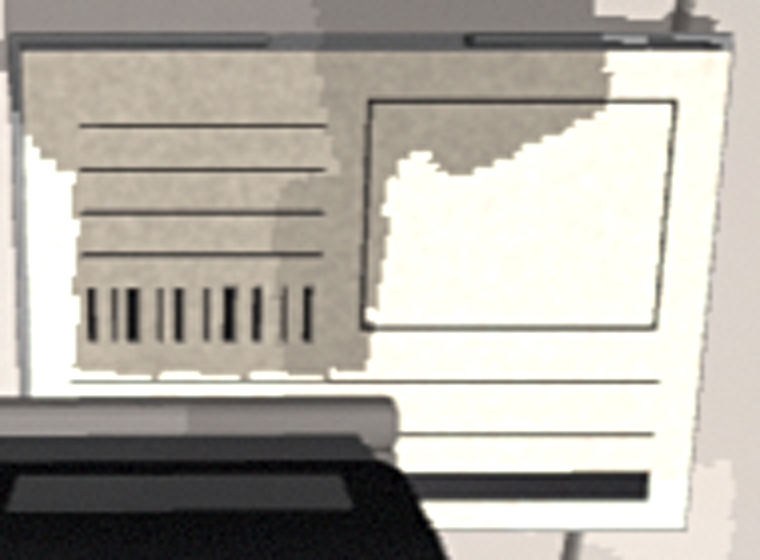

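No mark is drawn in the picture. The force log does show it: the stiffness knee at ~14 mm of travel, then about 16 N held for 0.8 s with the TCP still. So the print was made, and pressing again would only risk a double mark. I'll carry the stamp back.

```bash
python3 -m inch '[[0.005,-0.02,0,0,0,0,1],[0.008,-0.035,0,0,0,0,1],[0.01,-0.04,0,0,0,0,1],[0.01,-0.04,0,0,0,0,1],[0.01,-0.04,0,0,0,0,1],[0.01,-0.04,0,0,0,0,1],[0.01,-0.04,0,0,0,0,1],[0.01,-0.04,0,0,0,0,1]]'; python3 -m inch '[[0.009,-0.04,0,0,0,0,1],[0.006,-0.025,0,0,0,0,1],[0.003,-0.015,0,0,0,0,1],[0,0,0,0.07,-7,0.92,1],[0,0,0,0.07,-7,0.92,1],[0,0,0,0,0,0,1],[0,0,0,0,0,0,1]]'
python3 -c "
from h import *
S=seat();go(O+106*S[:,2],down(S))"
```

```text
clock: 14.85
eef_pos: [489.1, -135.7, 212.6]
tcp_rot: [-3.14, 0.001, -3.018]
contact_force: [1.2, 0.7, -2.4]
opening: 0.322
grasp_force: 61.9
clock: 15.55
eef_pos: [481.2, -216.2, 212.9]
tcp_rot: [3.141, 0.243, -3.051]
contact_force: [0.5, -0.8, -3.1]
opening: 0.321
grasp_force: 61.9
pos [ 481.2 -216.2  212.9] shift(old axes) mm [ 2.7 -0.8 90. ] shift(new axes) [ 2.7 -0.7 90. ] rotvec deg [ 0.04 -0.05  0.03] F [ 0.5 -0.8 -3.1] open 0.321 grip 61.931962966918945 q [-0.51  0.15  2.02  0.2   0.78 -2.3 ] t 15.55
```

```bash
python3 -m inch '[[0.002,-0.001,0.02,0,0,0,1],[0.0015,0,0.03,0,0,0,1],[0,0,0.025,0,0,0,1],[0,0,0.013,0,0,0,1],[0,0,0,0,0,0,1],[0,0,0,0,0,0,1],[0,0,0,0,0,0,1]]'
python3 -c "
from h import *
S=seat()
g=O+86*S[:,2]+down(S)@[1,-.3,.6]
go(g,down(S))"
```

```text
clock: 16.25
eef_pos: [500.4, -216.4, 127.7]
tcp_rot: [-3.141, 0.247, -3.051]
contact_force: [-0.4, -0.7, -3.1]
opening: 0.323
grasp_force: 61.8
pos [ 500.4 -216.4  127.7] shift(old axes) mm [ 1.7  0.9 23.4] shift(new axes) [ 1.7  0.9 23.4] rotvec deg [-0.04  0.16  0.06] F [-0.4 -0.7 -3.1] open 0.323 grip 61.77883744239807 q [-0.49  0.3   2.06  0.24  0.59 -2.34] t 16.25
```

```bash
python3 -m inch '[[0.0015,0.001,0.006,0,0,0,1],[0,0,0.008,0,0,0,1],[0,0,0,0,0,0,1],[0,0,0,0,0,0,1],[0,0,0,0,0,0,1]]'
python3 -c "
from h import *
S=seat()
g=O+86*S[:,2]+down(S)@[1,-.3,.6]
go(g,down(S))"
```

```text
clock: 16.75
eef_pos: [501.5, -215.1, 112.6]
tcp_rot: [3.142, 0.246, -3.051]
contact_force: [0.5, 0.1, -3.1]
opening: 0.323
grasp_force: 61.8
pos [ 501.5 -215.1  112.6] shift(old axes) mm [-0.8 -0.3  8.5] shift(new axes) [-0.8 -0.3  8.5] rotvec deg [0.   0.1  0.01] F [ 0.5  0.1 -3.1] open 0.323 grip 61.757222414016724 q [-0.49  0.33  2.06  0.26  0.55 -2.35] t 16.75
```

```bash
python3 -m inch '[[-0.0007,0,0.002,0,0,0,1],[0,0,0.002,0,0,0,1],[0,0,0,0,0,0,1],[0,0,0,0,0,0,1]]'; python3 -m inch '[[0,0,0.002,0,0,0,1],[0,0,0.002,0,0,0,1],[0,0,0,0,0,0,1],[0,0,0,0,0,0,1]]'
python3 -c "
from h import *
S=seat()
g=O+86*S[:,2]+down(S)@[1,-.3,.6]
go(g,down(S))"
```

```text
clock: 17.15
eef_pos: [503.1, -214.8, 108.8]
tcp_rot: [3.141, 0.246, -3.051]
contact_force: [0.2, 0.2, -3.1]
opening: 0.323
grasp_force: 61.8
clock: 17.55
eef_pos: [504.0, -214.7, 104.9]
tcp_rot: [3.142, 0.246, -3.051]
contact_force: [-0.1, -0.3, -3.4]
opening: 0.319
grasp_force: 61.9
pos [ 504.  -214.7  104.9] shift(old axes) mm [-0.2 -0.4  0.3] shift(new axes) [-0.2 -0.4  0.3] rotvec deg [0.01 0.09 0.02] F [-0.1 -0.3 -3.4] open 0.319 grip 61.85906410217285 q [-0.48  0.35  2.06  0.26  0.54 -2.36] t 17.55
```

Now within the lips. I'll lower it the last bit until it touches.

```bash
python3 -m inch '[[0,0,0.001,0,0,0,1],[0,0,0,0,0,0,1],[0,0,0,0,0,0,1]]'; python3 -m inch '[[0,0,0.0005,0,0,0,1],[0,0,0,0,0,0,1],[0,0,0,0,0,0,1]]'
```

```text
clock: 17.85
eef_pos: [504.2, -214.7, 104.2]
tcp_rot: [3.142, 0.246, -3.051]
contact_force: [-3.8, -0.3, 2.7]
opening: 0.315
grasp_force: 62.7
clock: 18.15
eef_pos: [504.4, -214.7, 103.6]
tcp_rot: [-3.142, 0.246, -3.051]
contact_force: [-2.2, -0.2, 2.7]
opening: 0.323
grasp_force: 62.7
```

```bash
python3 -m inch '[[0,0,0,0,0,0,0],[0,0,0,0,0,0,-1],[0,0,0,0,0,0,-1],[0,0,0,0,0,0,-1],[0,0,0,0,0,0,-1],[0,0,0,0,0,0,-1],[0,0,0,0,0,0,-1]]'; python3 -m inch '[[0,0,-0.005,0,0,0,-1],[0,0,-0.02,0,0,0,-1],[0,0,-0.03,0,0,0,-1],[0,0,-0.03,0,0,0,-1],[0,0,-0.03,0,0,0,-1],[0,0,-0.03,0,0,0,-1],[0,0,0,0,0,0,-1],[0,0,0,0,0,0,-1]]'
python3 - <<'E'
from h import *
f=wrist();S=seat()
a=cv2.resize(f["img"],None,fx=1.42,fy=1.42)
for h,x,y in((109,16.7,10.7),(8,24,32),(62,22,30),(0,35,38.7)):
    q=np.array([proj(f,O+S@[i*x,j*y,h]) for i,j in((1,1),(1,-1),(-1,-1),(-1,1))]); cv2.polylines(a,[(q*1.42).astype(int)],True,(0,0,255),1)
cv2.imwrite("pics/w7.png",a[:590])
E
```

```text
clock: 18.85
eef_pos: [504.4, -214.8, 103.5]
tcp_rot: [-3.142, 0.246, -3.051]
contact_force: [0.5, 1.2, 0.3]
opening: 1.0
grasp_force: 0.0
clock: 19.65
eef_pos: [469.4, -218.1, 245.0]
tcp_rot: [-3.14, 0.247, -3.051]
contact_force: [0.2, 0.7, -0.2]
opening: 1.001
grasp_force: 0.0
```

View pics/w7.png

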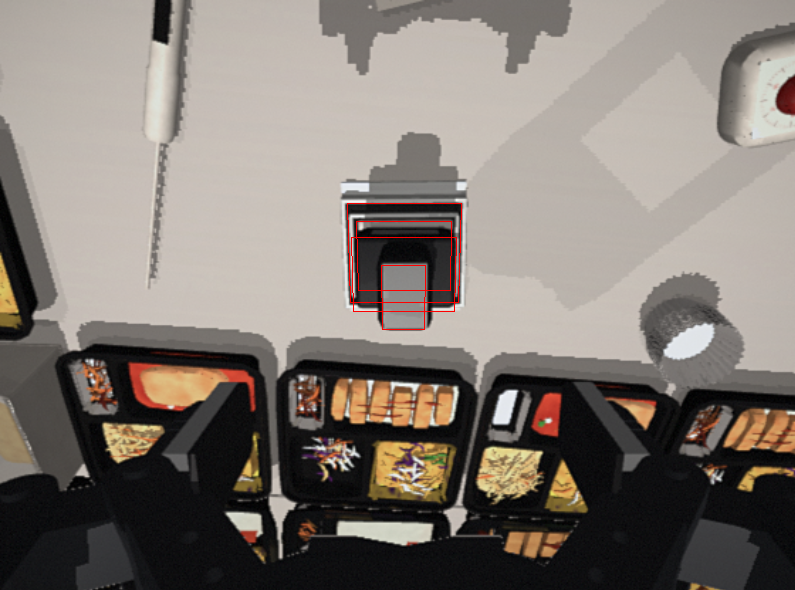

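The stamp is back in the pocket and matches the original outlines: grip top at (382..427, 263..328) in the scaled picture, foot inside the lips. The probe, timer and cups haven't moved.

```bash
python3 -c "
from rig import r
print(r.sign_off())"
```

```text
the job is handed in; nothing more can be done
None
```

I pressed the stamp squarely on the date box at about 16 N for 0.8 s, lifted it straight off and put it back seated in its rest, then handed the job in at about 20 s; the cameras showed no ink mark in the box, so the print rests on the force and travel readings alone.

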